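# Feel for the clear well, then stand the glue bottle in it

### The arm

A 6-joint arm with a two-finger parallel gripper is mounted at the origin on the work surface; the furniture and walls round the work are solid. World frame = base frame: x ahead of the robot, y to its left, z up, the work surface at z = 0. Lengths are in m, angles in rad, forces in N, time in s.
With the tool pointing down it reaches from about 0.325 to 0.85 m from the base axis. Payload 15.5 kg.
Tool frame: the origin (TCP) lies midway between the tips of the shut fingers; the grasp point (between the pads) lies r.tcp_to_grasp behind it (r.tcp_to_grasp is the distance from the TCP to the grasp point, in m); z points along the fingers, y is the line along which they close (so a half turn about z gives the same grasp; the last joint's range is limited). The gripper opens to 91 mm and grips with 3 to 60 N. Pads are 32 mm wide; open, the fingers measure 118 mm over their backs; the gripper's body (76 mm by 178 mm) begins 60 mm behind the grasp point.
Start: joints at [1.135, 0.494, 1.345, -0, 1.302, -0.096], TCP at [0.209, 0.589, 0.214] pointing down, gripper open.
Joint ranges: [-2.91, 2.91], [-0.82, 2.16], [0.22, 2.67], [-1.22, 4.37], [0.12, 2.79], [-3.08, 3.08]. Speed limits (rad/s): [1.89, 1.89, 2.57, 3.01, 3.01, 3.01].

### API

Orientations are given as a unit quaternion [x, y, z, w].
In Python, from bench import r gives the robot as it stands.
- The arm moves only by the tool move_arm, never from a script. Its argument "motion" is one flat list of numbers, 6 for each row, row after row: the shift along the tool's x, y, z as a fraction of full scale, then the turn, a rotation vector about the tool's x, y, z as a fraction of full scale. In form: [dx, dy, dz, rx, ry, rz, dx, dy, dz, rx, ry, rz, ...]. A call has 1 to 12 rows; each row is the pose to reach, as a shift and turn from the pose commanded when the call began, along the tool's axes at that moment; what a row does not reach only later rows make up. Full scale, the value 1, is 12 cm for a shift and 90 degrees for a turn. A row lasts 1/12 s, in which the tool goes at most 41.7 mm and 7.16 degrees, less where a joint would pass 70% of its speed; a pose out of reach is approached as far as the arm can. A call with a number of a shift or a turn outside -1 to 1 is refused whole. A call with a gripper value outside its range is refused whole. "claw" is the opening, from 0 (shut) to 1 (fully open), set as the call begins (left out, the last holds). The fingers move at their own pace and stop on an object; "force" is the grip in N (left out, the last holds). Time passes only in rows, so rows that repeat a pose let the fingers close. It gives the time, the measured TCP pose, the force, the opening and the grip force at its end, in the units of the state.
- r.state(): the state, without advancing time (a new reading comes with each control period).
- r.grab_frame(name): name is "scene" or "top" or "wrist"; returns (picture, depth): 480x640x3 uint8, red, green, blue; 480x640 float32, m along the optical axis (not along the pixel's ray), 0 where there is no reading.
- r.camera_params(name): a dict with "fx", "fy", "cx", "cy" (pixels), "k1" (the pictures are not rectified: a ray, as slopes to the right and down, at radius r is drawn at 1 + k1 r^2 times it, then the intrinsics apply), "R" (3x3) and "t" (3): a world point X has camera coordinates R X + t; the wrist camera has in their place "tool_from_camera" (4x4, takes a point from camera to tool coordinates, whose origin is the TCP and whose axes are the flange's). Camera axes: x right, y down, z forward; pixel columns grow to the right and rows downward; lengths in m; the calibration is good to about 2 mm. A picture is of the moment at which its call begins: read the wrist's pose just before it. camera_params takes no time and is no camera call.
- r.sign_off(): hands the job in; it is judged then, once.
The state is a dict: "time_s": time; "qpos": joint angles; "joint_vel": joint speeds; "joint_efforts": joint torques, N m; "tcp_pos": TCP position; "orientation": TCP orientation; "wrist_force": force on the tool from outside, world axes, zero at the start; "torque": the same for the moment, N m; "grip_width": finger opening in m; "finger_force": force on a finger pad.
Only numpy, scipy, OpenCV 4.12 (cv2) and the standard library are available. Lean on these libraries where they do the work, as an engineer would, in place of code of your own. Each camera call takes 0.05 s, during which the arm holds its last target. There are 200 camera calls.

### The job

One of the two wells of the bottle block still has an old thick spacer stuck at its bottom, and it cannot be told by eye. Before moving the glue bottle, take the feeler rod from its stand and lower it into a well to feel how deep it is, put the rod back in its stand, and then stand the glue bottle upright in the clear well, fully home. Leave the small dark-capped bottle and the spray can where they stand.

Things in the scene. Friction and masses are not known exactly. Their poses are not given: they have to be found in the camera images.
- bottle_block: Grey plastic block fixed to the table, 70 (x) x 150 (y) x 60 mm high, with two alike round wells in its top in a row along its y. Origin: centre of its underside, on the table. Each well is 43 mm wide, with a 2 mm chamfer and a black rubber bottom. The clear well is 47 mm deep, the other, with a 20 mm thick black spacer stuck in it for good instead of the 3 mm pad, only 30 mm. Which is which changes from run to run. It is always exactly one.
- well_1 (a point): Centre of the mouth of the well at +y of the block (36 mm from the block's centre), level with the block's top, 60 mm above the table; z up.
- well_2 (a point): Centre of the mouth of the well at -y of the block (36 mm from the block's centre), level with the block's top, 60 mm above the table; z up.
- rod_stand: Small square grey plastic stand fixed to the table, 64 x 64 x 45 mm high, with one round hole in its top in which the feeler rod stands. It may stand to the left or to the right of the block. Origin: centre of its underside.
- rod_hole (a point): Centre of the mouth of the stand's hole, 45 mm above the table: 18 mm wide with a 2 mm chamfer, 35 mm deep; z up.
- feeler_rod: Loose upright feeler rod, 140 mm long, about 0.1 kg: steel shank 12 mm thick for the lower 90 mm, a steel collar 28 mm wide and 4 mm high, then a round black grip 22 mm wide from 94 to 140 mm above the lower end. Origin: centre of its lower end (the feeling tip), z along the rod to the grip. At the start it stands in the stand's hole, its tip on the hole's bottom, 10 mm above the table.
- glue_bottle: Loose upright bottle of glue, white with a yellow label and an orange pointed nozzle, 100 mm high, about 0.08 kg: round body 37 mm wide up to 84 mm, then the nozzle, 15 mm wide. Origin: centre of its underside, z up. At the start it stands on the table on the other side of the block from the rod stand.
- small_bottle: Bystander: loose small tan bottle with a black cap, 32 mm wide, 60 mm high. Origin: centre of its underside.
- spray_can: Bystander: loose tall white spray can, 53 mm wide, 285 mm high, at the back left. Origin: centre of its underside.
Things that resemble listed ones, but are neither listed nor needed, are in the scene too. What is shaped like the glue_bottle but pink is not meant. What is shaped like the feeler_rod but purple is not meant.

How it is judged:
By the outcome, as a careful person would: the job done as asked, in the order asked, and still so for the second after the job is handed in, with the robot touching nothing.
It also fails if it takes over 67 s, if anything falls off the work surface, if the arm or the gripper's body presses on something with over 40 N, if the wrist force passes 120 N, or if a joint passes its speed limit or range.

## Working session

There is one attempt and no reset: what is moved stays moved. The work goes in short steps, Python scripts to look and compute and a tool call to move; the robot and the scene stay as the last step left them, time stands still between calls to the robot, and variables do not carry over. Pictures are saved under pics/ and viewed, at most 10 in all, crops included, and the job is handed in when it is done.

Besides the shell and the picture viewer there is one more tool, called after "Emit:" in YAML: its name, and indented under it one key for each argument. move_arm: Moves the arm, as the interface text tells. Shift numbers are shares of 12 cm and turn numbers shares of 90 degrees, none past 1 either way. Its arguments: {"type":"object","properties":{"motion":{"type":"array","items":{"type":"number"}},"claw":{"type":"number"},"force":{"type":"number"}},"required":["motion"]}

```bash
mkdir -p pics; cat > h.py <<'E'
import numpy as np, cv2
from scipy.spatial.transform import Rotation as Ro
from bench import r
def save(n,f): cv2.imwrite(f'pics/{f}.png',n[:,:,::-1])
def ext(name,s=None):
    p=r.camera_params(name)
    if name!='wrist': return p,np.array(p['R']),np.array(p['t'])
    T=np.array(p['tool_from_camera']); W=np.eye(4); W[:3,:3]=Ro.from_quat(s['orientation']).as_matrix(); W[:3,3]=s['tcp_pos']
    M=np.linalg.inv(W@T); return p,M[:3,:3],M[:3,3]
def ray(name,uv,s=None):
    p,R,t=ext(name,s); uv=np.atleast_2d(uv).astype(float)
    K=np.array([[p['fx'],0,p['cx']],[0,p['fy'],p['cy']],[0,0,1.]])
    n=cv2.undistortPoints(uv.reshape(-1,1,2),K,np.array([p['k1'],0,0,0.])).reshape(-1,2)
    d=np.c_[n,np.ones(len(n))]
    return -R.T@t, d@R, R
def plane(name,uv,z,s=None):
    c,d,_=ray(name,uv,s); return c+d*((z-c[2])/d[:,2])[:,None]
def cloud(name,depth,s=None):
    v,u=np.mgrid[0:480,0:640]; c,d,_=ray(name,np.c_[u.ravel(),v.ravel()],s)
    return (c+d*depth.reshape(-1,1)).reshape(480,640,3)
E
cat > a.py <<'E'
from h import *
s=r.state(); print(s)
for n in ('scene','top'):
    im,d=r.grab_frame(n); save(im,n); np.savez(n,im=im,d=d); print(n,r.camera_params(n))
print(r.camera_params('wrist'), r.tcp_to_grasp)
E
python3 a.py
```

```text
{'time_s': 0.0, 'qpos': array([ 1.13450256e+00,  4.94165735e-01,  1.34615688e+00, -2.27334877e-05,
        1.30247163e+00, -9.54594951e-02]), 'joint_vel': array([-0.00048469,  0.00014358, -0.00093316,  0.00017436, -0.00068877,
        0.00117383]), 'joint_efforts': array([ 2.36271204e-03, -8.78796172e+01, -3.81870317e+01,  7.07542221e-02,
        5.29445603e-02, -9.73487113e-05]), 'tcp_pos': array([0.20873768, 0.58870344, 0.21334038]), 'orientation': array([ 1.69590449e-01,  9.85514444e-01, -5.82566014e-04, -1.47289437e-04]), 'wrist_force': array([ 0.53550587,  0.0043084 , -0.2194938 ]), 'torque': array([ 0.09023894,  0.07406968, -0.01490674]), 'finger_force': 0.0, 'grip_width': 0.09101002319660546}
scene {'fx': 467.05914542343885, 'fy': 467.05914542343885, 'cx': 314.4888215063245, 'cy': 237.62620164948189, 'k1': -0.09520478746107601, 'R': array([[ 0.52468822, -0.85122699,  0.01071849],
       [-0.64560514, -0.40608862, -0.64675036],
       [ 0.55488402,  0.33242239, -0.76262644]]), 't': array([-0.25198723,  0.36247932,  0.69666954])}
top {'fx': 566.7553083383333, 'fy': 566.7553083383333, 'cx': 318.998757036976, 'cy': 239.83205354996346, 'k1': -0.1387550516088979, 'R': array([[-0.0088211 , -0.99995613, -0.00315026],
       [-0.99393399,  0.00911326, -0.10960008],
       [ 0.10962398,  0.00216436, -0.99397077]]), 't': array([0.00413741, 0.50651046, 1.41618181])}
{'fx': 346.31455877089064, 'fy': 346.31455877089064, 'cx': 318.43337987335946, 'cy': 238.91081700217734, 'k1': 0.023236975055730125, 'tool_from_camera': array([[-5.12939879e-04, -9.66746741e-01, -2.55735169e-01,
         7.19360474e-02],
       [ 9.99999817e-01, -5.77933196e-04,  1.78994735e-04,
         2.22180433e-03],
       [-3.20840420e-04, -2.55735030e-01,  9.66746860e-01,
        -1.71173265e-01],
       [ 0.00000000e+00,  0.00000000e+00,  0.00000000e+00,
         1.00000000e+00]])} 0.0188
```

View pics/top.png

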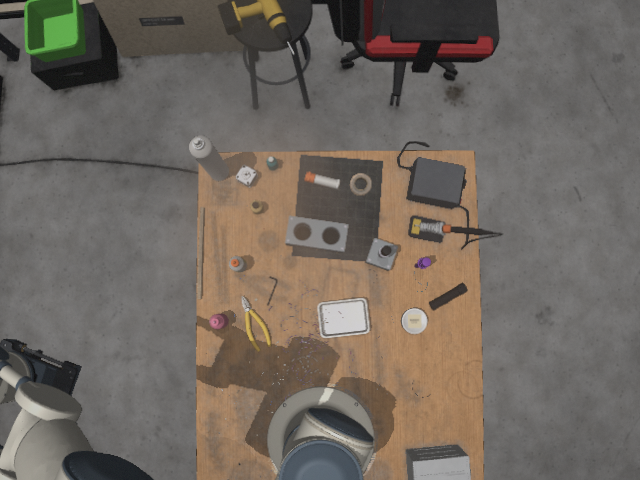

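View pics/scene.png

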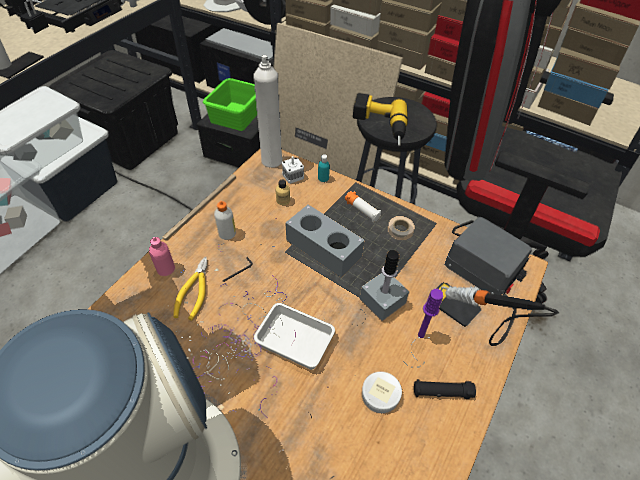

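The top view shows the block at about (318,235) with wells at (301,231) and (331,236), and the rod in its stand at (384,252). The orange-nozzled bottle is at (237,264), with the pink one at (218,321). The scene view agrees: bottle at (224,220), rod at (390,265), and the purple rod standing at (430,310).

```bash
cat > b.py <<'E'
from h import *
for n in ('top','scene'):
    f=np.load(n+'.npz'); P=cloud(n,f['d']); im=f['im']
    np.save(n+'P',P)
P=np.load('topP.npy'); im=np.load('top.npz')['im']
def box(u0,v0,u1,v1,z0,z1):
    m=np.zeros((480,640),bool); m[v0:v1,u0:u1]=1
    return m&(P[...,2]>z0)&(P[...,2]<z1)
def rect(m,z,name):
    c=max(cv2.findContours(m.astype('uint8'),0,2)[0],key=cv2.contourArea)
    xy=plane('top',c[:,0,:],z)[:,:2].astype('float32'); q=cv2.minAreaRect(xy*1000); print(name,q, np.median(P[m][:,2]))
rect(box(275,205,360,265,.05,.07),.06,'block'); rect(box(360,232,405,275,.036,.055),.045,'stand')
for nm,b in dict(rodtop=(370,230,400,275,.135,.165),rodcollar=(370,230,400,275,.095,.12),gl=(220,245,255,285,.06,.12),pink=(205,305,235,340,.06,.12),small=(248,195,268,218,.04,.08),can=(180,125,225,185,.2,.32)).items():
    m=box(*b); q=P[m]
    print(nm,m.sum(), q.mean(0) if m.sum() else '', (q.min(0),q.max(0)) if m.sum() else '')
# dark wells
g=cv2.cvtColor(im,cv2.COLOR_RGB2GRAY); 
for u,v in((302,231),(331,236)):
    mm=(g<70).astype('uint8'); k,l=cv2.connectedComponents(mm); L=l[v,u]; m=l==L
    c=max(cv2.findContours(m.astype('uint8'),0,2)[0],key=cv2.contourArea); e=cv2.minEnclosingCircle(c)
    print('well',L,m.sum(),e,plane('top',[e[0]],.06), np.median(P[m][:,2]), np.percentile(P[m][:,2],[5,25,75]))
sc=np.load('scene.npz')['im']
big=np.hstack([cv2.resize(im[200:290,210:410],(800,360),interpolation=2)]); b2=cv2.resize(sc[190:320,190:450],(480,240))
out=np.zeros((600,800,3),'uint8'); out[:360]=big; out[360:,:480]=b2; save(out,'crop')
E
python3 b.py
```

```text
block ((519.9488525390625, 6.135353088378906), (147.49810791015625, 71.5218505859375), 80.94113159179688) 0.06051536615986697
stand ((469.0075988769531, -156.71958923339844), (64.71942138671875, 65.40583801269531), 69.76670837402344) 0.04551584018981558
rodtop 76 [ 0.46873963 -0.1561835   0.14972041] (array([ 0.45856693, -0.16656217,  0.13612254]), array([ 0.47961375, -0.14640218,  0.15692977]))
rodcollar 31 [ 0.46501962 -0.1517253   0.10707556] (array([ 0.45741414, -0.16685391,  0.09813059]), array([ 0.48191016, -0.14459644,  0.11987765]))
gl 185 [0.4460179  0.20374228 0.07736666] (array([0.4285383 , 0.18650873, 0.0602971 ]), array([0.4642683 , 0.22348303, 0.10615961]))
pink 189 [0.30281215 0.25164298 0.07713457] (array([0.28393157, 0.23527511, 0.06019356]), array([0.32088549, 0.27230705, 0.1047597 ]))
small 107 [0.59366021 0.15774529 0.0497888 ] (array([0.58034496, 0.1436314 , 0.04004162]), array([0.60899366, 0.17446137, 0.06674701]))
can 532 [0.6891314  0.25783566 0.24796728] (array([0.66893713, 0.23690658, 0.20012266]), array([0.72224035, 0.2885782 , 0.28933741]))
well 0 277109 ((319.5, 239.5), 399.30010986328125) [[ 0.50380176 -0.00174434  0.06      ]] -0.7533189918761629 [-7.68429785e-01 -7.60757652e-01  2.91893597e-04]
well 44 172 ((330.5408020019531, 235.69387817382812), 7.572787284851074) [[ 0.51309514 -0.0293512   0.06      ]] 0.03099663123339702 [0.02516819 0.02834174 0.03269904]
```

View pics/crop.png

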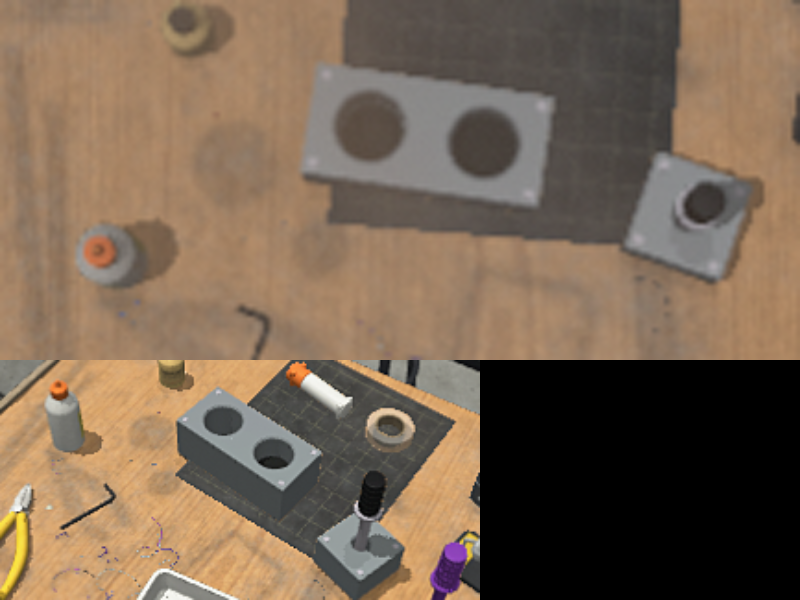

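Emit:
move_arm:
  motion: [-1,-1,0,0,0,-0.217,-1,-1,0,0,0,-0.217,-1,-1,0,0,0,-0.217,-1,-1,0,0,0,-0.217,-1,-1,0,0,0,-0.217,-1,-1,0,0,0,-0.217]
  claw: 1

```text
time_s: 0.6
tcp_pos: [0.2827, 0.4337, 0.214]
orientation: [0.001, 1.0, -0.0, -0.0]
wrist_force: [1.1, 0.3, -0.5]
grip_width: 0.0915
finger_force: 0.0
```

Emit:
move_arm:
  motion: [-0.5,-1,0,0,0,0,-0.5,-1,0,0,0,0,-0.5,-1,0,0,0,0,-0.5,-1,0,0,0,0]

```text
time_s: 0.93
tcp_pos: [0.3432, 0.3128, 0.2138]
orientation: [0.001, 1.0, -0.001, 0.0]
wrist_force: [-0.8, 0.7, -0.1]
grip_width: 0.0913
finger_force: 0.0
```

Emit:
move_arm:
  motion: [-0.5,-1,0,0,0,0,-0.5,-1,0,0,0,0,-0.5,-1,0,0,0,0,-0.5,-1,0,0,0,0]

```text
time_s: 1.27
tcp_pos: [0.4042, 0.1928, 0.214]
orientation: [0.001, 1.0, -0.0, 0.0]
wrist_force: [0.1, -0.5, 0.2]
grip_width: 0.0913
finger_force: 0.0
```

Emit:
move_arm:
  motion: [-0.2,-1,0,0,0,0,-0.2,-1,0,0,0,0,-0.2,-1,0,0,0,0,-0.2,-1,0,0,0,0]

```text
time_s: 1.6
tcp_pos: [0.4277, 0.0714, 0.214]
orientation: [0.002, 1.0, -0.001, 0.0]
wrist_force: [-0.4, 1.5, 0.4]
grip_width: 0.0915
finger_force: 0.0
```

Emit:
move_arm:
  motion: [0,-1,0,0,0,0,0,-1,0,0,0,0,0,-1,0,0,0,0,0,-1,0,0,0,0,0,-1,0,0,0,0]

```text
time_s: 2.02
tcp_pos: [0.4266, -0.045, 0.2139]
orientation: [0.002, 1.0, 0.0, 0.0]
wrist_force: [0.1, 0.4, -0.5]
grip_width: 0.0911
finger_force: 0.0
```

```bash
cat > c.py <<'E'
from h import *
import sys
s=r.state(); im,d=r.grab_frame('wrist'); save(im,sys.argv[1]); np.savez('w',im=im,d=d)
P=cloud('wrist',d,s); np.save('wP',P); print(s['tcp_pos'],s['orientation'],s['wrist_force'])
E
python3 c.py w1
```

```text
[ 0.42658415 -0.04504911  0.21385829] [1.64319673e-03 9.99998641e-01 1.01181511e-04 8.75488857e-05] [ 0.11362421  0.40363533 -0.50329338]
```

View pics/w1.png

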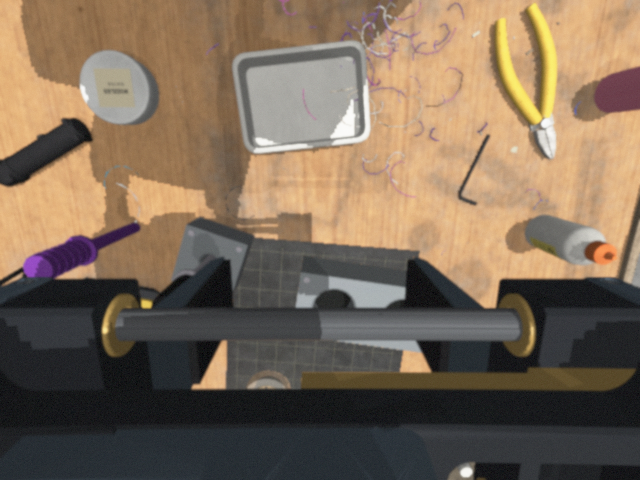

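The wrist view shows the yellow-labelled bottle at (565,240), which confirms it is the glue bottle. The stand is at (210,250) and the purple rod at (80,250). Next I check whether the purple rod leaves clearance for the gripper.

```bash
cat > d.py <<'E'
from h import *
for n in('top','scene'):
    im=np.load(n+'.npz')['im'].astype(int);P=np.load(n+'P.npy')
    v,u=np.mgrid[0:480,0:640]
    m=(im[...,2]>im[...,1]+40)&(im[...,0]>im[...,1]+20)&(P[...,0]>.38)&(P[...,0]<.55)&(P[...,1]<-.15)&(P[...,1]>-.35)&(P[...,2]>-.01)
    q=P[m]; print(n,m.sum(),q.min(0),q.max(0)); t=q[q[:,2]>np.percentile(q[:,2],85)]; print(t.mean(0),q[q[:,2]<.04].mean(0))
# rod axis from scene: pixels near rod, z>.1
P=np.load('sceneP.npy'); m=(abs(P[...,0]-.469)<.03)&(abs(P[...,1]+.157)<.03)
for a,b in((.055,.095),(.11,.13),(.13,.148)): 
    q=P[m&(P[...,2]>a)&(P[...,2]<b)]; print(a,len(q),q.mean(0), q.min(0),q.max(0))
q=P[(P[...,0]>.38)&(P[...,0]<.55)&(P[...,1]<-.19)&(P[...,1]>-.3)&(P[...,2]>.1)&(P[...,2]<.5)]; print(len(q),q.max(0) if len(q) else '')
E
python3 d.py
```

```text
top 99 [ 0.42783602 -0.26189947  0.08326655] [ 0.45249294 -0.23827869  0.14767091]
[ 0.44152863 -0.25106931  0.14398933] [nan nan nan]
scene 489 [ 0.42729516 -0.26705451  0.00223634] [ 0.45204348 -0.24077549  0.14275383]
[ 0.44051669 -0.25487805  0.13968368] [ 0.43781184 -0.25495559  0.02065797]
0.055 68 [ 0.46597458 -0.16211528  0.07186986] [ 0.46304939 -0.16685972  0.05528727] [ 0.47096192 -0.15576087  0.08979594]
0.11 93 [ 0.46259919 -0.16297781  0.11994426] [ 0.45851904 -0.1720864   0.1101345 ] [ 0.47474249 -0.15016547  0.12985038]
0.13 99 [ 0.46348329 -0.1627006   0.14014824] [ 0.45718458 -0.17169907  0.13063762] [ 0.4809797  -0.15030467  0.14797163]
301 [ 0.45204348 -0.24305834  0.14275383]d.py:6: RuntimeWarning: Mean of empty slice.
  q=P[m]; print(n,m.sum(),q.min(0),q.max(0)); t=q[q[:,2]>np.percentile(q[:,2],85)]; print(t.mean(0),q[q[:,2]<.04].mean(0))
  ret = um.true_divide(
```

Emit:
move_arm:
  motion: [-0.35,-0.933,0,0,0,0,-0.35,-0.933,0,0,0,0,-0.35,-0.933,0,0,0,0,-0.35,-0.933,0,0,0,0,-0.35,-0.933,0.3,0,0,0,-0.35,-0.933,0.6,0,0,0,-0.35,-0.933,0.84,0,0,0,-0.35,-0.933,0.84,0,0,0,-0.35,-0.933,0.84,0,0,0]

```text
time_s: 2.82
tcp_pos: [0.4678, -0.1544, 0.1127]
orientation: [-0.001, 1.0, 0.001, -0.001]
wrist_force: [-0.3, -0.8, 0.8]
grip_width: 0.0909
finger_force: 0.0
```

```bash
python3 c.py w2; python3 - <<'E'
from h import *
im,d=r.grab_frame('scene'); w=np.load('w.npz')['im']
out=np.zeros((480,800,3),'uint8'); out[:360,:480]=cv2.resize(w,(480,360)); out[:320,480:]=cv2.resize(im[180:340,310:470],(320,320)); save(out,'m2')
E
```

```text
[ 0.46778127 -0.15440201  0.11268254] [-8.75824614e-04  9.99998470e-01  7.15476142e-04 -1.33437892e-03] [-0.31774683 -0.7666847   0.83836721]
```

View pics/m2.png

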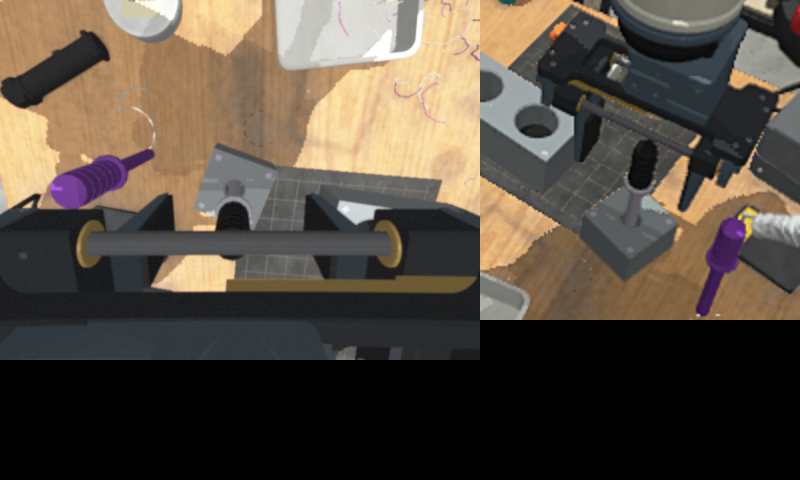

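The rod stands between the fingers, at (234,210) in the half-size wrist view, so I can close on it.

Emit:
move_arm:
  motion: [0,0,0,0,0,0,0,0,0,0,0,0,0,0,0,0,0,0,0,0,0,0,0,0,0,0,0,0,0,0,0,0,0,0,0,0,0,0,0,0,0,0,0,0,0,0,0,0]
  claw: 0
  force: 25

```text
time_s: 3.58
tcp_pos: [0.4679, -0.1561, 0.1131]
orientation: [0.0, 1.0, 0.0, -0.0]
wrist_force: [0.2, -0.3, 0.4]
grip_width: 0.041
finger_force: 0.0
```

```bash
python3 -c "
from h import *
s=r.state();print(s['tcp_pos'],s['wrist_force'],s['torque'],s['grip_width'],s['finger_force'])"
```

```text
[ 0.46790197 -0.1561294   0.11312327] [ 0.16405468 -0.25882506  0.40690944] [0.02829849 0.02564039 0.00216388] 0.04100375334812647 0.0
```

Emit:
move_arm:
  motion: [0,0,0,0,0,0,0,0,0,0,0,0,0,0,0,0,0,0,0,0,0,0,0,0,0,0,0,0,0,0,0,0,0,0,0,0]

```text
time_s: 4.08
tcp_pos: [0.4679, -0.1561, 0.1131]
orientation: [-0.0, 1.0, 0.0, -0.0]
wrist_force: [0.0, 0.8, 0.3]
grip_width: 0.0214
finger_force: 24.9
```

Emit:
move_arm:
  motion: [0,0,-0.1,0,0,0,0,0,-0.25,0,0,0,0,0,-0.4,0,0,0,0,0,-0.55,0,0,0,0,0,-0.7,0,0,0,0,0,-0.7,0,0,0,-0.2,0.5,-0.7,0,0,0,-0.38,1,-0.7,0,0,0,-0.38,1,-0.7,0,0,0,-0.38,1,-0.7,0,0,0,-0.38,1,-0.7,0,0,0]

```text
time_s: 5.0
tcp_pos: [0.5137, -0.034, 0.1963]
orientation: [-0.002, 1.0, 0.0, -0.0]
wrist_force: [0.4, -0.7, -0.8]
grip_width: 0.0216
finger_force: 25.0
```

```bash
python3 - <<'E'
from h import *
s=r.state();print(s['tcp_pos'],s['wrist_force'],s['torque'],s['grip_width'])
im,d=r.grab_frame('scene'); im2,_=r.grab_frame('top')
save(np.hstack([cv2.resize(im[150:310,270:450],(400,356)),cv2.resize(im2[180:280,280:400],(400,356))]),'m3')
P=cloud('scene',d); m=(P[...,2]>.1)&(P[...,2]<.18)&(abs(P[...,0]-.51)<.03)&(abs(P[...,1]+.036)<.03)
for z in (.1,.12,.14,.16):
    q=P[m&(abs(P[...,2]-z)<.01)]; print(z,len(q),np.median(q,0) if len(q) else '')
E
```

```text
[ 0.51369801 -0.03400476  0.1963055 ] [ 0.36394713 -0.67979522 -0.83813645] [-0.00077284  0.05753048  0.01025935] 0.021592018071409664
0.1 22 [ 0.51166497 -0.03933958  0.10520575]
0.12 45 [ 0.51182068 -0.03886222  0.12027684]
0.14 48 [ 0.51220932 -0.03912294  0.13960152]
0.16 49 [ 0.51182832 -0.03851278  0.16010256]
```

View pics/m3.png

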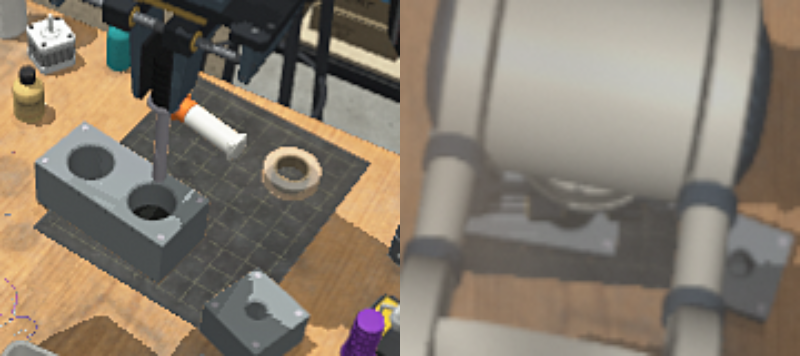

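The rod hangs vertical, with its axis about 6 mm to −y of well 2's centre (shank at (160,150) in the left crop). I centre it and then lower.

Emit:
move_arm:
  motion: [0,0.04,0,0,0,0,0,0.04,0.1,0,0,0,0,0.04,0.2,0,0,0,0,0.04,0.3,0,0,0,0,0.04,0.4,0,0,0,0,0.04,0.45,0,0,0,0,0.04,0.45,0,0,0,0,0.04,0.45,0,0,0,0,0.04,0.45,0,0,0]

```text
time_s: 5.85
tcp_pos: [0.5138, -0.0317, 0.1437]
orientation: [0.0, 1.0, -0.0, 0.0]
wrist_force: [0.1, 0.5, -1.6]
grip_width: 0.0213
finger_force: 25.0
```

Emit:
move_arm:
  motion: [0,0,0.015,0,0,0,0,0,0.03,0,0,0,0,0,0.045,0,0,0,0,0,0.06,0,0,0,0,0,0.075,0,0,0,0,0,0.075,0,0,0,0,0,0.075,0,0,0,0,0,0.075,0,0,0]

```text
time_s: 6.52
tcp_pos: [0.5135, -0.0313, 0.1341]
orientation: [-0.0, 1.0, -0.0, -0.0]
wrist_force: [1.3, 0.1, -0.5]
grip_width: 0.0213
finger_force: 25.0
```

```bash
cat > s.py <<'E'
from h import *
s=r.state();print(s['time_s'],s['tcp_pos'],s['wrist_force'],s['torque'],s['grip_width'],s['finger_force'])
E
python3 s.py
```

```text
6.5167 [ 0.5135365  -0.03128325  0.13412978] [ 1.27997852  0.06562544 -0.50426917] [ 0.01565363  0.03554496 -0.04408144] 0.021274171973112353 24.95561957359314
```

Emit:
move_arm:
  motion: [0,0,0.01,0,0,0,0,0,0.02,0,0,0,0,0,0.03,0,0,0,0,0,0.04,0,0,0,0,0,0.05,0,0,0,0,0,0.05,0,0,0,0,0,0.05,0,0,0]

```text
time_s: 7.1
tcp_pos: [0.5164, -0.0319, 0.1305]
orientation: [-0.0, 1.0, -0.001, 0.003]
wrist_force: [0.0, -0.6, 32.3]
grip_width: 0.0218
finger_force: 25.0
```

Contact came at 32 N with the tip about 29 mm above the table, so well 2 holds the spacer. There is time to spare, so I confirm by probing well 1.

Emit:
move_arm:
  motion: [0,0,-0.1,0,0,0,0,0,-0.3,0,0,0,0,0,-0.5,0,0,0,0,0,-0.6,0,0,0,0,0,-0.6,0,0,0,-0.05,0.3,-0.6,0,0,0,-0.1,0.61,-0.6,0,0,0,-0.1,0.61,-0.6,0,0,0,-0.1,0.61,-0.6,0,0,0,-0.1,0.61,-0.6,0,0,0]

```text
time_s: 7.93
tcp_pos: [0.5251, 0.0419, 0.1993]
orientation: [-0.0, 1.0, -0.0, -0.001]
wrist_force: [-1.2, -0.8, -1.2]
grip_width: 0.021
finger_force: 25.0
```

```bash
python3 - <<'E'
from h import *
s=r.state();print(s['tcp_pos'],s['wrist_force'],s['grip_width'])
_,d=r.grab_frame('scene')
P=cloud('scene',d); m=(P[...,2]>.06)&(P[...,2]<.19)&(abs(P[...,0]-.525)<.03)&(abs(P[...,1]-.038)<.03)
for z in (.07,.085,.095,.105,.12,.14,.16):
    q=P[m&(abs(P[...,2]-z)<.006)]; print(z,len(q),np.median(q,0) if len(q) else '')
E
```

```text
[0.52508566 0.04186332 0.19931517] [-1.19877107 -0.75765579 -1.20133444] 0.0210331137769783
0.07 0 
0.085 0 
0.095 6 [0.52072377 0.03710547 0.09936139]
0.105 24 [0.52011367 0.03659978 0.10512177]
0.12 26 [0.52058054 0.03767425 0.11965348]
0.14 35 [0.52102278 0.03659055 0.14055693]
0.16 32 [0.52217923 0.03682147 0.16044356]
```

Emit:
move_arm:
  motion: [0,0,0.1,0,0,0,0,0,0.2,0,0,0,0,0,0.3,0,0,0,0,0,0.4,0,0,0,0,0,0.5,0,0,0,0,0,0.54,0,0,0,0,0,0.56,0,0,0,0,0,0.58,0,0,0,0,0,0.6,0,0,0,0,0,0.62,0,0,0,0,0,0.63,0,0,0,0,0,0.63,0,0,0]

```text
time_s: 8.98
tcp_pos: [0.5255, 0.0419, 0.1245]
orientation: [-0.0, 1.0, 0.0, 0.0]
wrist_force: [1.1, 0.5, -1.1]
grip_width: 0.0211
finger_force: 25.0
```

```bash
python3 s.py
```

```text
8.9833 [0.52552524 0.0419039  0.12450986] [ 1.09970185  0.4871979  -1.0668479 ] [-0.04750501  0.0331357   0.01707634] 0.021069000145777665 24.999848306179047
```

Well 1 shows no contact with the tip at about 21 mm, which is below the spacer level, so well 1 is clear. I return the rod.

Emit:
move_arm:
  motion: [0,0,-0.2,0,0,0,0,0,-0.4,0,0,0,0,0,-0.63,0,0,0,0,0,-0.63,0,0,0,0,0,-0.63,0,0,0,0.1,-0.3,-0.63,0,0,0,0.2,-0.65,-0.63,0,0,0,0.24,-0.85,-0.63,0,0,0,0.24,-0.85,-0.63,0,0,0]

```text
time_s: 9.73
tcp_pos: [0.4952, -0.0637, 0.1991]
orientation: [0.001, 1.0, -0.0, -0.001]
wrist_force: [1.0, -0.0, -1.7]
grip_width: 0.0216
finger_force: 25.0
```

Emit:
move_arm:
  motion: [0.12,-0.3,0,0,0,0,0.2,-0.6,0,0,0,0,0.24,-0.8,0,0,0,0,0.24,-0.8,0,0,0,0,0.24,-0.8,0,0,0,0,0.24,-0.8,0,0,0,0,0.24,-0.8,0.3,0,0,0,0.24,-0.8,0.3,0,0,0]

```text
time_s: 10.4
tcp_pos: [0.466, -0.154, 0.1603]
orientation: [-0.001, 1.0, 0.001, -0.003]
wrist_force: [-2.4, 1.8, -3.7]
grip_width: 0.0215
finger_force: 25.0
```

```bash
python3 - <<'E'
from h import *
s=r.state();print(s['tcp_pos'],s['wrist_force'],s['grip_width'])
im,d=r.grab_frame('scene'); P=cloud('scene',d); m=(abs(P[...,0]-.466)<.03)&(abs(P[...,1]+.16)<.03)
c,_,_=ray('scene',[[320,240]]); print('cam',c)
for z in (.065,.075,.085,.095,.105,.115,.125):
    q=P[m&(abs(P[...,2]-z)<.006)]; print(z,len(q),np.median(q,0) if len(q) else '')
im2,d2=r.grab_frame('wrist')
save(np.hstack([cv2.resize(im[200:320,340:440],(400,480)),cv2.resize(im2[150:330,200:350],(400,480))]),'m4')
E
```

```text
[ 0.46599811 -0.15403548  0.1602685 ] [-2.37313688  1.82403915 -3.74033047] 0.021491500237119345
cam [-0.02033756 -0.29888816  0.76843316]
0.065 23 [ 0.46053674 -0.1566256   0.06502455]
0.075 27 [ 0.46077256 -0.15835925  0.07507894]
0.085 27 [ 0.46099048 -0.15804517  0.08475633]
0.095 28 [ 0.46106096 -0.15738086  0.09514026]
0.105 28 [ 0.46150321 -0.15797338  0.10445104]
0.115 29 [ 0.4618884  -0.15744173  0.11552594]
0.125 28 [ 0.46141502 -0.15825233  0.12573822]
```

View pics/m4.png

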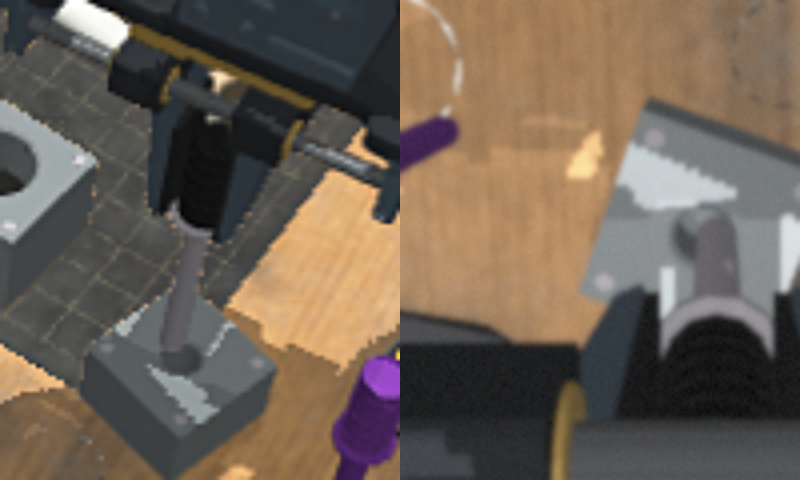

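The tip at (170,350) in the left crop is a few mm off the hole at (183,360), and the arm was still settling. I settle it and measure again.

Emit:
move_arm:
  motion: [0,0,0,0,0,0,0,0,0,0,0,0,0,0,0,0,0,0]

```text
time_s: 10.75
tcp_pos: [0.4685, -0.1561, 0.1651]
orientation: [-0.0, 1.0, -0.0, 0.001]
wrist_force: [0.3, -0.4, -1.8]
grip_width: 0.0217
finger_force: 25.0
```

```bash
python3 - <<'E'
from h import *
s=r.state();print(s['tcp_pos'],s['wrist_force'],s['orientation'])
im,d=r.grab_frame('scene'); P=cloud('scene',d); m=(abs(P[...,0]-.466)<.03)&(abs(P[...,1]+.16)<.03)
for z in (.065,.085,.105,.125):
    q=P[m&(abs(P[...,2]-z)<.008)]; print(z,len(q),np.median(q,0)+[.0048,.0014,0])
v,u=np.mgrid[0:480,0:640]
# stand top in scene: plane-fit corners
t=(P[...,2]>.041)&(P[...,2]<.05)&(abs(P[...,0]-.469)<.05)&(abs(P[...,1]+.157)<.05)
c=max(cv2.findContours(t.astype('uint8'),0,2)[0],key=cv2.contourArea); print('stand scene',cv2.minAreaRect((plane('scene',c[:,0],.045)[:,:2]*1000).astype('float32')))
s=r.state(); im2,d2=r.grab_frame('wrist'); Q=cloud('wrist',d2,s)
print('hole guess wrist',plane('wrist',[[311,237]],.045,s))
for z in (.065,.075,.085,.095):
    mm=(abs(Q[...,2]-z)<.004)&(abs(Q[...,0]-.466)<.02)&(abs(Q[...,1]+.156)<.02); q=Q[mm]; print(z,len(q),np.median(q,0), (q[:,1].min()+q[:,1].max())/2, q[:,0].min())
save(np.hstack([cv2.resize(im[240:310,350:420],(400,400),interpolation=2),cv2.resize(im2[180:280,265:365],(400,400),interpolation=2)]),'m5')
np.savez('w5',im=im2,d=d2)
E
```

```text
[ 0.46851884 -0.15609555  0.1651411 ] [ 0.33024748 -0.38363533 -1.75196346] [-2.12737631e-04  9.99999661e-01 -3.36710936e-04  7.20789913e-04]
0.065 20 [ 0.46821136 -0.1589018   0.06940115]
0.085 36 [ 0.46876831 -0.15863634  0.08493917]
0.105 35 [ 0.46847398 -0.15910079  0.10643622]
0.125 42 [ 0.46971654 -0.1575083   0.12396027]
stand scene ((468.36004638671875, -161.38648986816406), (65.95203399658203, 67.4722900390625), 69.18112182617188)
hole guess wrist [[ 0.47269678 -0.16055379  0.045     ]]
0.065 17 [ 0.46244425 -0.1552374   0.06743928] -0.15443046339902333 0.461541854534128
0.075 44 [ 0.46282851 -0.154428    0.0757839 ] -0.15400093162157302 0.46160487854337307
0.085 42 [ 0.46300331 -0.15441654  0.08492035] -0.15403949106184114 0.46161625904509374
0.095 52 [ 0.46299175 -0.1540448   0.09532378] -0.15404582646773973 0.4619512794030043
```

View pics/m5.png

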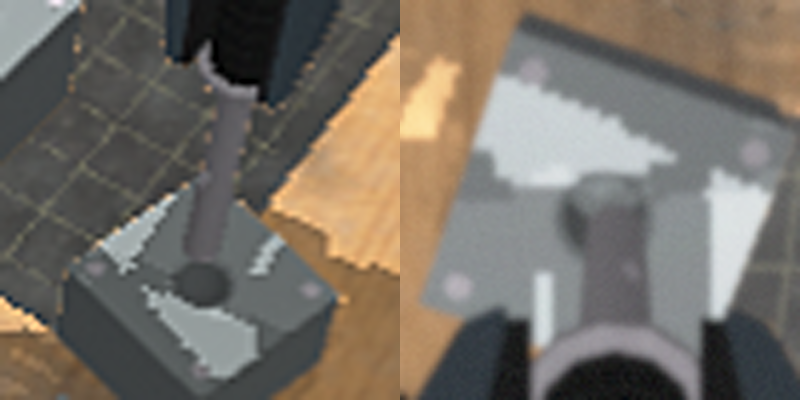

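```bash
python3 - <<'E'
from h import *
s=r.state()
sc=np.array([[135,72],[355,153],[57,287]])/4.+[265,180]
p=plane('wrist',sc,.045,s); print(p, 'centre',(p[1]+p[2])/2, np.linalg.norm(p[0]-p[1]),np.linalg.norm(p[0]-p[2]))
# scene screws (left crop scale 400/70)
q=plane('scene',np.array([[95,267],[310,289],[203,372],[203,180]])*70/400.+[350,240],.045); print(q,(q[0]+q[1])/2)
print('hole scene',plane('scene',np.array([[205,284]])*70/400.+[350,240],.045))
E
```

```text
[[ 0.4385522  -0.17067335  0.045     ]
 [ 0.45594286 -0.12388934  0.045     ]
 [ 0.48586412 -0.1884932   0.045     ]] centre [ 0.47090349 -0.15619127  0.045     ] 0.04991171470116434 0.05055655076495262
[[ 0.45542649 -0.1293571   0.045     ]
 [ 0.48494123 -0.19327719  0.045     ]
 [ 0.43781594 -0.17744976  0.045     ]
 [ 0.50606158 -0.14393493  0.045     ]] [ 0.47018386 -0.16131714  0.045     ]
hole scene [[ 0.46852016 -0.16308086  0.045     ]]
```

Emit:
move_arm:
  motion: [-0.013,-0.018,0,0,0,0,-0.013,-0.018,0,0,0,0,-0.013,-0.018,0.06,0,0,0,-0.013,-0.018,0.12,0,0,0,-0.013,-0.018,0.16,0,0,0,-0.013,-0.018,0.2,0,0,0,-0.013,-0.018,0.2,0,0,0,-0.013,-0.018,0.2,0,0,0]

```text
time_s: 11.52
tcp_pos: [0.4692, -0.1581, 0.1397]
orientation: [0.0, 1.0, 0.0, -0.0]
wrist_force: [-0.7, 0.2, -0.6]
grip_width: 0.0213
finger_force: 25.0
```

```bash
python3 s.py
```

```text
11.5167 [ 0.46921751 -0.15812968  0.13968082] [-0.65984968  0.16462727 -0.55400524] [-0.02424747  0.0023171   0.00882983] 0.021347728010910293 24.99990463256836
```

Emit:
move_arm:
  motion: [0,0,0.05,0,0,0,0,0,0.1,0,0,0,0,0,0.14,0,0,0,0,0,0.17,0,0,0,0,0,0.19,0,0,0,0,0,0.21,0,0,0,0,0,0.21,0,0,0,0,0,0.21,0,0,0]

```text
time_s: 12.18
tcp_pos: [0.4695, -0.1583, 0.1149]
orientation: [-0.0, 1.0, 0.0, -0.0]
wrist_force: [-0.7, -0.4, -1.7]
grip_width: 0.0214
finger_force: 25.0
```

Emit:
move_arm:
  motion: [0,0,0.005,0,0,0,0,0,0.01,0,0,0,0,0,0.015,0,0,0,0,0,0.015,0,0,0,0,0,0.015,0,0,0,0,0,0.015,0,0,0]

```text
time_s: 12.68
tcp_pos: [0.4695, -0.1582, 0.1132]
orientation: [-0.0, 1.0, -0.0, 0.0]
wrist_force: [0.9, -0.4, 0.3]
grip_width: 0.0216
finger_force: 25.0
```

Emit:
move_arm:
  motion: [0,0,0,0,0,0,0,0,0,0,0,0,0,0,0,0,0,0,0,0,0,0,0,0,0,0,0,0,0,0,0,0,0,0,0,0,0,0,0,0,0,0,0,0,0,0,0,0]
  claw: 1

```text
time_s: 13.35
tcp_pos: [0.4695, -0.1583, 0.1131]
orientation: [-0.0, 1.0, 0.0, 0.0]
wrist_force: [-0.4, -1.0, -0.6]
grip_width: 0.072
finger_force: 0.0
```

Emit:
move_arm:
  motion: [0,0,0,0,0,0,0,0,0,0,0,0,0,0,-0.3,0,0,0,0,0,-0.6,0,0,0,0,0,-0.9,0,0,0,0,0,-0.9,0,0,0,0,0.4,-0.9,0,0,0,0,0.8,-0.9,0,0,0,0,1,-0.9,0,0,0]

```text
time_s: 14.1
tcp_pos: [0.4691, -0.0368, 0.2213]
orientation: [0.001, 1.0, 0.0, 0.0]
wrist_force: [1.0, -0.8, -0.6]
grip_width: 0.0912
finger_force: 0.0
```

```bash
python3 - <<'E'
from h import *
s=r.state();print(s['tcp_pos'],s['wrist_force'],s['grip_width'])
im,d=r.grab_frame('scene'); P=cloud('scene',d); m=(abs(P[...,0]-.466)<.03)&(abs(P[...,1]+.16)<.03)
for z in (.065,.085,.12,.14):
    q=P[m&(abs(P[...,2]-z)<.008)]; print(z,len(q),np.median(q,0) if len(q) else '')
print('top',P[m][:,2].max())
# glue bottle, scene view
m=(abs(P[...,0]-.446)<.04)&(abs(P[...,1]-.204)<.04)&(P[...,2]>.005)
for z in (.03,.05,.07,.095): q=P[m&(abs(P[...,2]-z)<.01)]; print(z,len(q),np.median(q,0),q[:,2].max())
i=np.load('top.npz')['im'].astype(int); g=((i[...,0]>i[...,2]+90)&(i[...,0]>i[...,1]+60)).astype('uint8'); g[:245]=0;g[285:]=0;g[:,:215]=0;g[:,260:]=0
v,u=np.nonzero(g); print(len(u),plane('top',[[u.mean(),v.mean()]],.095))
E
```

```text
[ 0.46906008 -0.03682679  0.22128283] [ 0.98776634 -0.75249736 -0.63366692] 0.09122284109756554
0.065 35 [ 0.46526764 -0.16217757  0.06390324]
0.085 25 [ 0.46504653 -0.16225057  0.08310388]
0.12 72 [ 0.46155824 -0.16291541  0.12016917]
0.14 86 [ 0.46249588 -0.16334014  0.14229911]
top 0.1519465809938303
0.03 115 [0.43550487 0.19157339 0.02939552] 0.03979827597260521
0.05 123 [0.43555437 0.1908197  0.05066462] 0.05971595092196347
0.07 187 [0.4394049  0.19651757 0.06925001] 0.07985579352663097
0.095 64 [0.44566013 0.20243227 0.09095021] 0.09951961670297071
31 [[0.44577648 0.20615543 0.095     ]]
```

Emit:
move_arm:
  motion: [0.1,0.5,0,0,0,0,0.19,1,0,0,0,0,0.19,1,0,0,0,0,0.19,1,0,0,0,0]

```text
time_s: 14.48
tcp_pos: [0.4449, 0.0869, 0.2211]
orientation: [-0.002, 1.0, 0.001, -0.0]
wrist_force: [0.4, -0.8, -0.1]
grip_width: 0.0911
finger_force: 0.0
```

Emit:
move_arm:
  motion: [0,0.5,0,0,0,0,0,1,0,0,0,0,0,1,0,0,0,0,0,1,0,0,0,0,0,1,0.25,0,0,0,0,1,0.55,0,0,0,0,1,0.65,0,0,0,0,1,0.65,0,0,0]

```text
time_s: 15.15
tcp_pos: [0.4449, 0.2012, 0.1405]
orientation: [-0.0, 1.0, -0.001, -0.002]
wrist_force: [0.8, -0.0, -0.2]
grip_width: 0.0911
finger_force: 0.0
```

```bash
python3 - <<'E'
from h import *
s=r.state();print(s['tcp_pos'],s['wrist_force'],s['grip_width'])
im,d=r.grab_frame('scene')
s=r.state(); im2,d2=r.grab_frame('wrist')
Q=cloud('wrist',d2,s)
for z in (.03,.05,.07):
    mm=(abs(Q[...,2]-z)<.006)&(abs(Q[...,0]-.446)<.04)&(abs(Q[...,1]-.204)<.035); q=Q[mm]; print(z,len(q),(q[:,1].min()+q[:,1].max())/2, q[:,0].min()) if len(q) else 0
save(np.hstack([cv2.resize(im[160:280,170:290],(400,400)),cv2.resize(im2[60:460,120:520],(400,400))]),'m6')
E
```

```text
[0.44492202 0.20115274 0.14047421] [ 0.76823761 -0.03506047 -0.23074292] 0.09111777829115376
0.03 108 0.2077138344283456 0.42847760110645744
0.05 130 0.20825188273486583 0.42856857498029793
0.07 1121 0.20830692053567723 0.42904922593644734
```

View pics/m6.png

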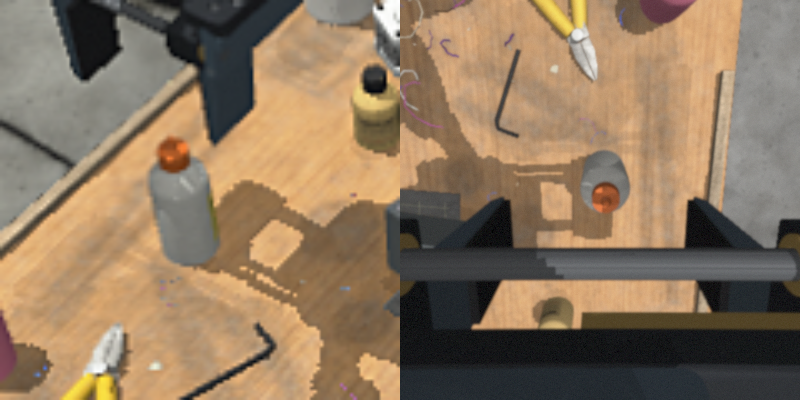

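The bottle stands centred between the fingers, nozzle at (605,197) in the right crop against a finger middle of about 600. I descend and grip.

Emit:
move_arm:
  motion: [-0.01,0.01,0.2,0,0,0,-0.01,0.01,0.45,0,0,0,-0.01,0.01,0.7,0,0,0,-0.01,0.01,0.755,0,0,0,-0.01,0.01,0.755,0,0,0,-0.01,0.01,0.755,0,0,0]

```text
time_s: 15.75
tcp_pos: [0.4487, 0.2031, 0.0539]
orientation: [-0.0, 1.0, 0.0, 0.001]
wrist_force: [0.7, -0.1, 0.2]
grip_width: 0.0913
finger_force: 0.0
```

Emit:
move_arm:
  motion: [0,0,0,0,0,0,0,0,0,0,0,0,0,0,0,0,0,0,0,0,0,0,0,0,0,0,0,0,0,0,0,0,0,0,0,0,0,0,0,0,0,0,0,0,0,0,0,0,0,0,0,0,0,0,0,0,0,0,0,0,0,0,0,0,0,0]
  claw: 0
  force: 20

```text
time_s: 16.67
tcp_pos: [0.4478, 0.2029, 0.0525]
orientation: [-0.0, 1.0, -0.0, -0.0]
wrist_force: [-0.1, 0.4, -0.5]
grip_width: 0.037
finger_force: 19.8
```

Emit:
move_arm:
  motion: [0,0,-0.2,0,0,0,0,0,-0.45,0,0,0,0,0,-0.7,0,0,0,0,0,-0.7,0,0,0,0,0,-0.7,0,0,0,-0.2,-0.3,-0.7,0,0,0,-0.4,-0.6,-0.7,0,0,0,-0.6,-0.9,-0.7,0,0,0,-0.65,-1,-0.7,0,0,0,-0.65,-1,-0.7,0,0,0]

```text
time_s: 17.5
tcp_pos: [0.5275, 0.0796, 0.1352]
orientation: [0.002, 1.0, -0.0, -0.0]
wrist_force: [-0.4, -0.9, -0.8]
grip_width: 0.0371
finger_force: 19.8
```

Emit:
move_arm:
  motion: [0,-0.2,0,0,0,0,0,-0.35,0,0,0,0,0,-0.35,0,0,0,0,0,-0.35,0,0,0,0,0,-0.35,0,0,0,0,0,-0.35,0,0,0,0]

```text
time_s: 18.0
tcp_pos: [0.5255, 0.0418, 0.1361]
orientation: [-0.0, 1.0, 0.0, -0.0]
wrist_force: [-0.1, -0.5, -1.5]
grip_width: 0.037
finger_force: 19.8
```

```bash
python3 - <<'E'
from h import *
s=r.state();print(s['tcp_pos'],s['orientation'],s['wrist_force'],s['grip_width'])
im,d=r.grab_frame('scene')
P=cloud('scene',d)
m=(abs(P[...,0]-.52)<.04)&(abs(P[...,1]-.035)<.045)
v,u=np.mgrid[0:480,0:640]
for z in (.09,.1,.11,.12):
    q=P[m&(abs(P[...,2]-z)<.005)]; q=q[np.isfinite(q).all(1)]
    if len(q)<5: continue
    # circle fit of known radius 18.5
    from scipy.optimize import least_squares
    f=least_squares(lambda c:np.hypot(q[:,0]-c[0],q[:,1]-c[1])-.0185,[.525,.042],loss='soft_l1',f_scale=.001); print(z,len(q),f.x,f.cost)
t=(P[...,2]>.055)&(P[...,2]<.065)&(abs(P[...,0]-.52)<.1)&(abs(P[...,1]-.006)<.12)
c=max(cv2.findContours(t.astype('uint8'),0,2)[0],key=cv2.contourArea); print('block scene',cv2.minAreaRect((plane('scene',c[:,0],.06)[:,:2]*1000).astype('float32')))
f0=np.load('scene.npz'); P0=np.load('sceneP.npy'); t=(P0[...,2]>.055)&(P0[...,2]<.066)&(abs(P0[...,0]-.52)<.1)&(abs(P0[...,1]-.006)<.12)
c=max(cv2.findContours(t.astype('uint8'),0,2)[0],key=cv2.contourArea); print('block scene0',cv2.minAreaRect((plane('scene',c[:,0],.06)[:,:2]*1000).astype('float32')))
# well holes: inner contours
cs,h=cv2.findContours(t.astype('uint8'),cv2.RETR_CCOMP,2)
for k,cc in enumerate(cs):
    if h[0][k][3]>=0 and len(cc)>15:
        w=(plane('scene',cc[:,0],.06)[:,:2]*1000).astype('float32'); print('hole',cv2.fitEllipse(w))
im2,d2=r.grab_frame('wrist')
save(np.hstack([cv2.resize(im[180:280,270:370],(400,400)),cv2.resize(im2[60:460,120:520],(400,400))]),'m7')
E
```

```text
[0.52548457 0.04179925 0.13610484] [-4.12634178e-04  9.99999830e-01  8.31703286e-05 -4.03453792e-04] [-0.11018019 -0.50184906 -1.52602033] 0.037004484236184534
0.09 58 [0.52561689 0.04171996] 1.5175751919164429e-05
0.1 65 [0.52549176 0.04142198] 1.7127858918738712e-05
0.11 68 [0.52540777 0.04106909] 1.800790044430523e-05
0.12 62 [0.52552771 0.04070275] 1.8298769023317445e-05
block scene ((519.1895141601562, 2.1910781860351562), (152.71920776367188, 74.15441131591797), 80.77005767822266)
block scene0 ((518.967041015625, 2.2938766479492188), (152.80398559570312, 74.1827163696289), 80.98078918457031)
hole ((513.2325439453125, -33.354984283447266), (43.04619216918945, 43.94432830810547), 7.219164848327637)
hole ((524.2819213867188, 37.42170715332031), (43.16256332397461, 44.2076301574707), 6.962611675262451)
```

View pics/m7.png

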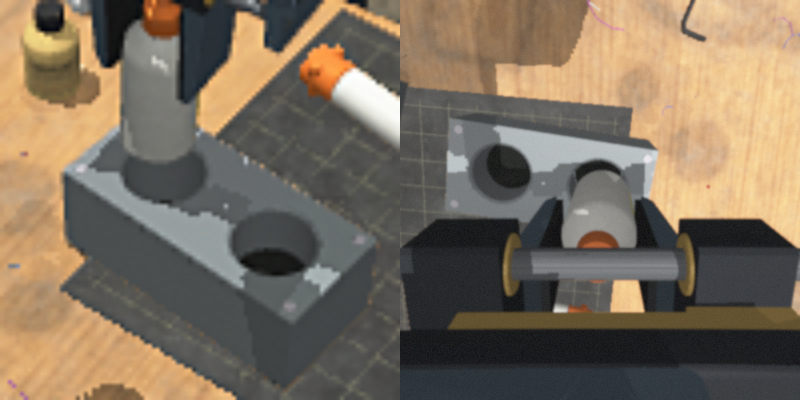

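In the left crop the bottle's bottom centre is at about (160,155) and well 1's centre at about (165,175), so it sits slightly to +y. I cross-check numerically with the wrist camera.

```bash
python3 - <<'E'
from h import *
from scipy.optimize import least_squares
s=r.state(); im,d=r.grab_frame('wrist'); P=cloud('wrist',d,s); np.savez('w7',im=im,d=d)
t=(P[...,2]>.055)&(P[...,2]<.066)&(abs(P[...,0]-.52)<.06)&(abs(P[...,1]-.006)<.1)
cs,h=cv2.findContours(t.astype('uint8'),cv2.RETR_CCOMP,2)
for k,cc in enumerate(cs):
    if len(cc)>15:
        w=(plane('wrist',cc[:,0],.06)[:,:2] if 0 else plane('wrist',cc[:,0],.06,s)[:,:2]*1000).astype('float32')
        if h[0][k][3]>=0: e=cv2.fitEllipse(w); print('hole',e, 'well1',np.array(e[0])+72*np.array([.157,.987]))
        else: print('rect',cv2.minAreaRect(w))
# grey-level dark hole (well 1 visible rim arc)
for z in (.09,.1,.11,.12):
    q=P[(abs(P[...,2]-z)<.005)&(abs(P[...,0]-.52)<.035)&(abs(P[...,1]-.042)<.022)]
    if len(q)<8: continue
    f=least_squares(lambda c:np.hypot(q[:,0]-c[0],q[:,1]-c[1])-.0185,[.525,.042],loss='soft_l1',f_scale=.001); print(z,len(q),f.x,f.cost)
E
```

```text
rect ((520.9877319335938, 7.4833526611328125), (150.4339599609375, 71.39086151123047), 81.22297668457031)
hole ((514.5447998046875, -26.684188842773438), (41.59039306640625, 42.493797302246094), 127.7936782836914) well1 [525.8487998   44.37981116]
0.09 147 [0.52509096 0.045859  ] 1.8410383457958259e-06
0.1 203 [0.52510773 0.04558235] 2.6338570159655895e-06
0.11 236 [0.52510688 0.04528711] 4.720361549688171e-06
0.12 280 [0.52513856 0.04491321] 5.16347483545858e-06
```

Emit:
move_arm:
  motion: [0,-0.023,0,0,0,0,0,-0.023,0.05,0,0,0,0,-0.023,0.1,0,0,0,0,-0.023,0.14,0,0,0,0,-0.023,0.18,0,0,0,0,-0.023,0.21,0,0,0,0,-0.023,0.24,0,0,0,0,-0.023,0.26,0,0,0,0,-0.023,0.28,0,0,0,0,-0.023,0.28,0,0,0,0,-0.023,0.28,0,0,0]

```text
time_s: 19.07
tcp_pos: [0.5259, 0.0382, 0.1029]
orientation: [-0.0, 1.0, -0.0, -0.0]
wrist_force: [0.4, 0.1, 0.4]
grip_width: 0.0368
finger_force: 19.8
```

```bash
python3 s.py
```

```text
19.0667 [0.5258714  0.0381813  0.10288844] [0.35992597 0.09647747 0.39330799] [0.05803336 0.01002943 0.02698677] 0.03680419294785309 19.79228585958481
```

Emit:
move_arm:
  motion: [0,0,0.03,0,0,0,0,0,0.06,0,0,0,0,0,0.09,0,0,0,0,0,0.12,0,0,0,0,0,0.15,0,0,0,0,0,0.18,0,0,0,0,0,0.21,0,0,0,0,0,0.24,0,0,0,0,0,0.27,0,0,0,0,0,0.285,0,0,0,0,0,0.285,0,0,0,0,0,0.285,0,0,0]

```text
time_s: 20.07
tcp_pos: [0.5258, 0.0382, 0.0687]
orientation: [-0.0, 1.0, 0.0, -0.0]
wrist_force: [0.1, -0.4, -1.2]
grip_width: 0.0369
finger_force: 19.8
```

```bash
python3 s.py
```

```text
20.0667 [0.52584006 0.03819495 0.0686565 ] [ 0.10304923 -0.39768943 -1.20644985] [0.07060792 0.04673617 0.02838409] 0.03685513041182884 19.792279601097107
```

Free so far, with about 3 mm to the bottom. I go down in small steps.

Emit:
move_arm:
  motion: [0,0,0.006,0,0,0,0,0,0.012,0,0,0,0,0,0.018,0,0,0,0,0,0.024,0,0,0,0,0,0.028,0,0,0,0,0,0.028,0,0,0,0,0,0.028,0,0,0]

```text
time_s: 20.65
tcp_pos: [0.526, 0.0382, 0.0654]
orientation: [-0.0, 1.0, -0.0, 0.0]
wrist_force: [-0.1, 0.3, 0.1]
grip_width: 0.037
finger_force: 19.8
```

Emit:
move_arm:
  motion: [0,0,0.005,0,0,0,0,0,0.01,0,0,0,0,0,0.01,0,0,0,0,0,0.01,0,0,0]

```text
time_s: 20.98
tcp_pos: [0.5263, 0.0388, 0.0648]
orientation: [0.0, 1.0, 0.0, 0.001]
wrist_force: [-0.6, 6.6, 12.8]
grip_width: 0.0365
finger_force: 20.0
```

The bottle is seated, with 13 N of contact at the expected height. I release it and retreat.

Emit:
move_arm:
  motion: [0,0,-0.008,0,0,0,0,0,-0.008,0,0,0]

```text
time_s: 21.15
tcp_pos: [0.5259, 0.0382, 0.0653]
orientation: [-0.0, 1.0, -0.0, 0.0]
wrist_force: [-0.8, -0.6, 0.2]
grip_width: 0.0365
finger_force: 19.9
```

Emit:
move_arm:
  motion: [0,0,0,0,0,0,0,0,0,0,0,0,0,0,0,0,0,0,0,0,0,0,0,0,0,0,0,0,0,0,0,0,0,0,0,0,0,0,0,0,0,0,0,0,0,0,0,0]
  claw: 1

```text
time_s: 21.82
tcp_pos: [0.5259, 0.0382, 0.0651]
orientation: [-0.0, 1.0, -0.0, 0.0]
wrist_force: [0.2, 0.5, 0.4]
grip_width: 0.0873
finger_force: 0.0
```

Emit:
move_arm:
  motion: [0,0,-0.1,0,0,0,0,0,-0.3,0,0,0,0,0,-0.6,0,0,0,0,0,-1,0,0,0,0,0,-1,0,0,0,0.3,0.4,-1,0,0,0,0.6,0.8,-1,0,0,0,0.8,1,-1,0,0,0,0.8,1,-1,0,0,0,0.8,1,-1,0,0,0,0.8,1,-1,0,0,0]

```text
time_s: 22.73
tcp_pos: [0.429, 0.1591, 0.1853]
orientation: [-0.001, 1.0, 0.0, 0.0]
wrist_force: [0.2, 0.0, -0.6]
grip_width: 0.0911
finger_force: 0.0
```

```bash
python3 - <<'E'
from h import *
from scipy.optimize import least_squares
s=r.state();print(s['time_s'],s['tcp_pos'],s['wrist_force'],s['grip_width'])
for n in ('scene','top'):
    im,d=r.grab_frame(n); P=cloud(n,d); im=im.astype(int)
    m=(abs(P[...,0]-.525)<.04)&(abs(P[...,1]-.038)<.04)&(P[...,2]>.062)&(P[...,2]<.14)
    print(n,m.sum(),'top z',np.percentile(P[m][:,2],[98,100]))
    o=m&(im[...,0]>im[...,2]+60); print('nozzle',o.sum(),P[o].mean(0),P[o][:,2].max())
    for z in (.068,.078,.088):
        q=P[m&(abs(P[...,2]-z)<.005)]
        if len(q)<10: continue
        f=least_squares(lambda c:np.hypot(q[:,0]-c[0],q[:,1]-c[1])-.0185,[.525,.038],loss='soft_l1',f_scale=.001); print(z,len(q),f.x)
    for k,(x,y) in dict(rod=(.469,-.158),small=(.594,.158),can=(.69,.258)).items():
        q=P[(abs(P[...,0]-x)<.04)&(abs(P[...,1]-y)<.04)&(P[...,2]>.03)]; print(k,len(q),q[:,2].max() if len(q) else '')
E
```

```text
22.7333 [0.4290328  0.15909621 0.18532807] [ 0.2021617   0.0008018  -0.56876308] 0.09110233884309034
scene 372 top z [0.10845807 0.11400313]
nozzle 87 [0.52198104 0.03497234 0.10210484] 0.1140031262971718
0.068 66 [0.5256289  0.03744478]
0.078 106 [0.52669886 0.03787257]
0.088 86 [0.53316738 0.04115488]
rod 1446 0.15276793219123885
small 179 0.0629428523094393
can 1724 0.28552112944220487
top 400 top z [0.11028505 0.115745  ]<stdin>:8: RuntimeWarning: Mean of empty slice.
  ret = um.true_divide(
Traceback (most recent call last):
ValueError: zero-size array to reduction operation maximum which has no identity
```

The bottle's top is at 0.114 m, and 0.113 m is expected when it is fully home. The rod is back in its stand and the bystanders have not moved.

```bash
python3 -c "
from bench import r
print(r.sign_off())"
```

```text
the job is handed in; nothing more can be done
None
```

The job is handed in at about 23 s: the feeler rod found the spacer in well 2 and no obstruction at spacer depth in well 1, the rod is back in its stand, the glue bottle is upright and fully home in well 1, and the small bottle and spray can were left where they stood.

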